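# Sort cast vanes by felt weight and tally the batch

## Robot

A 6-joint arm with a two-finger parallel gripper is mounted at the origin on the work surface. World frame = base frame: x ahead of the robot, y to its left, z up, the work surface at z = 0. Lengths are in m, angles in degrees, forces in N, time in s.
With the tool pointing down it reaches from about 0.35 to 0.875 m from the base axis. Payload 4.2 kg.
Tool frame: the origin (TCP) lies midway between the tips of the shut fingers; the grasp point (between the pads) lies 19 mm behind it; z points along the fingers, y is the line along which they close (so a half turn about z gives the same grasp; the last joint's range is limited). The gripper opens to 87 mm and grips with 3 to 60 N. Pads are 19 mm wide; open, the fingers measure 117 mm over their backs; the gripper's body (75 mm by 190 mm) begins 51 mm behind the grasp point.
Start: joints at [-56.345, 22.042, 0.453, 0, -68.411, -14.817], TCP at [0.202, -0.591, 0.223] pointing down, gripper open.
Joint ranges: [-179.83, 179.83], [-69.29, 118.12], [-61.27, 80.66], [-181.25, 117.63], [-171.15, -9.14], [-177.46, 177.46]. Speed limits (degrees/s): [159.86, 159.86, 180, 180, 180, 180].

## Interface

Orientations are given as a 3x3 rotation matrix whose columns are the frame's x, y, z axes.
In Python, from station import * gives the robot as it stands.
- The arm moves only by the tool move_arm, never from a script. Its argument "targets" is text: rows parted by semicolons, each of 4 numbers parted by spaces: the shift along the world's x, y, z in units of 25 mm (1.0 is 25 mm), then the turn about the world's z in units of 5 degrees (1.0 is 5 degrees). In form: tx ty tz spin; .... A call has 1 to 10 rows; each row shifts and turns the commanded pose from where the row before left it; what a row does not reach is not made up. A row lasts 1/12 s, in which the tool goes at most 41.7 mm and 7.16 degrees, less where a joint would pass 70% of its speed; a pose out of reach is approached as far as the arm can. A call is refused whole if a number of a shift passes 1 or a number of a turn 1, either way. A call with a gripper value outside its range is refused whole. "gripper" is the finger opening in mm, from 0 to 87, set as the call begins (left out, the last holds). The fingers move at their own pace and stop on an object; the grip force is fixed at half the most. Time passes only in rows, so rows that do not move let the fingers close. It gives the time, the measured TCP pose, the force, the opening and the grip force at its end, in the units of the state.
- sense(): the state, without advancing time (a new reading comes with each control period).
- capture(name): name is "side" or "top" or "wrist"; returns a dict with "image" (480x640x3 uint8, blue, green, red), "fx", "fy", "cx", "cy" (pixels), "world_from_camera" (4x4, takes a point from camera to world coordinates); the wrist camera has in their place "hand_eye" (4x4, takes a point from camera to tool coordinates, whose origin is the TCP and whose axes are the flange's). Camera axes: x right, y up, looking along -z (the intrinsics and any distortion apply to the point x, -y, -z); pixel columns grow to the right and rows downward; lengths in m; the calibration is good to about 2 mm. A picture is of the moment at which its call begins: read the wrist's pose just before it. There is no depth.
- finish_job(): hands the job in; it is judged then, once.
The state is a dict: "time_s": time; "joints": joint angles; "joint_velocities": joint speeds; "effort": joint torques, N m; "tcp_pos": TCP position; "ee_rot": TCP orientation; "wrist_force": force on the tool from outside, world axes, zero at the start; "moment": the same for the moment, N m; "gripper_width": opening from 0.0 (shut) to 1.0 (fully open); "gripper_force": force on a finger pad.
Only numpy, scipy, OpenCV 4.12 (cv2) and the standard library are available. Lean on these libraries where they do the work, as an engineer would, in place of code of your own. Each camera call takes 0.05 s, during which the arm holds its last target. There are 200 camera calls.

## Task

Open a batch with the yellow key on the tally box. Then feel the weight of every vane on the bench and set those heavier than 420 g in the blue tray and the lighter ones in the red tray (within 60 g of that either tray will do), each standing upright and flat on the tray's floor. When all are sorted, press the blue key, then the green key, one key at a time and each fully down and let go; never press the red key, and leave everything else on the bench alone.

Things in the scene. Friction and masses are not known exactly. Their poses are not given: they have to be found in the camera images.
- vane_a: Cast metal vane segment, standing upright: lower platform 64 (own x) x 48 (own y) x 12 mm high, a thin blade, and an upper platform 50 (x) x 36 (y) x 12 mm whose top is 52 mm above the bottom. Origin: centre of the underside, z up. All look alike, but each weighs anything from 170 to 670 g (cored inside or not). Three to five of them are there at a start (None: absent or held).
- vane_b: Cast metal vane segment, standing upright: lower platform 64 (own x) x 48 (own y) x 12 mm high, a thin blade, and an upper platform 50 (x) x 36 (y) x 12 mm whose top is 52 mm above the bottom. Origin: centre of the underside, z up. All look alike, but each weighs anything from 170 to 670 g (cored inside or not). Three to five of them are there at a start (None: absent or held).
- vane_c: Cast metal vane segment, standing upright: lower platform 64 (own x) x 48 (own y) x 12 mm high, a thin blade, and an upper platform 50 (x) x 36 (y) x 12 mm whose top is 52 mm above the bottom. Origin: centre of the underside, z up. All look alike, but each weighs anything from 170 to 670 g (cored inside or not). Three to five of them are there at a start (None: absent or held).
- vane_d: Cast metal vane segment, standing upright: lower platform 64 (own x) x 48 (own y) x 12 mm high, a thin blade, and an upper platform 50 (x) x 36 (y) x 12 mm whose top is 52 mm above the bottom. Origin: centre of the underside, z up. All look alike, but each weighs anything from 170 to 670 g (cored inside or not). Three to five of them are there at a start (None: absent or held).
- vane_e: Cast metal vane segment, standing upright: lower platform 64 (own x) x 48 (own y) x 12 mm high, a thin blade, and an upper platform 50 (x) x 36 (y) x 12 mm whose top is 52 mm above the bottom. Origin: centre of the underside, z up. All look alike, but each weighs anything from 170 to 670 g (cored inside or not). Three to five of them are there at a start (None: absent or held).
- tray_blue: Fixed open blue tray for the heavy vanes, outside 240 (own x) x 170 (own y) x 20 mm high, walls 5 mm, floor 5 mm thick. Origin: centre of the underside. Room for six vanes, three by two, their long sides along the tray's x.
- tray_red: Fixed open red tray for the light vanes, outside 240 (own x) x 170 (own y) x 20 mm high, walls 5 mm, floor 5 mm thick. Origin: centre of the underside. Room for six vanes, three by two, their long sides along the tray's x.
- tally_box: Fixed grey tally box, 70 (own x) x 220 (own y) x 30 mm high, with four round sprung keys in a row along its y, 50 mm apart; the order of the colours varies. Origin: centre of the underside.
- key_yellow (a joint): Travel of the yellow key (opens a batch), m: 0 up, 0.006 fully down (about 5 N); counts as pressed from 0.004 m.
- key_yellow_top (a point): Centre of the yellow key's top face, a disc 28 mm across; press straight down. It stands 52 mm above the table and springs back.
- key_blue (a joint): Travel of the blue key (confirms the sorting), m: 0 up, 0.006 fully down (about 5 N); counts as pressed from 0.004 m.
- key_blue_top (a point): Centre of the blue key's top face, a disc 28 mm across; press straight down. It stands 52 mm above the table and springs back.
- key_green (a joint): Travel of the green key (closes the batch), m: 0 up, 0.006 fully down (about 5 N); counts as pressed from 0.004 m.
- key_green_top (a point): Centre of the green key's top face, a disc 28 mm across; press straight down. It stands 52 mm above the table and springs back.
- key_red (a joint): Travel of the red key (discards the batch: never press), m: 0 up, 0.006 fully down (about 5 N); counts as pressed from 0.004 m.
- key_red_top (a point): Centre of the red key's top face, a disc 28 mm across; press straight down. It stands 52 mm above the table and springs back.
- jar: Small jar, 44 mm across, 55 mm high, orange lid, standing among the vanes; origin under its centre. Bystander: leave alone.
- grinder_a: Orange air grinder lying on the table, about 190 mm long, 45 mm high, origin under its middle. Bystander: leave alone.
- grinder_b: Second orange air grinder, the same. Bystander: leave alone.
- brush: Hand brush lying outside the trays. Bystander: leave alone.
- screwdriver: Screwdriver lying on the table. Bystander: leave alone.
- can: Closed can, 56 mm across, 140 mm high, standing. Bystander: leave alone.
- sanding_pad: Black sanding pad lying among the vanes, 50 mm across, 22 mm high with its stem. Bystander: leave alone.
Mind the look-alikes: they are no part of the job. Leave any purple or turquoise look-alike of the vane_a alone.

How it is judged:
By the outcome, as a careful person would: the job done as asked, in the order asked, and still so for the second after the job is handed in, with the robot touching nothing.
Of vane_a, vane_b, vane_c, vane_d, vane_e only 3 to 5 are there at a start; the rules pass over those that are not, and their reading is None.
At some moment in a run one of vane_a, vane_b, vane_c, vane_d, vane_e may be knocked a few centimetres aside while the robot is not near it.
It also fails if it takes over 210 s, if anything falls off the work surface, if the arm or the gripper's body presses on something with over 40 N, if the wrist force passes 120 N, or if a joint passes its speed limit or range.

## Working session

There is one attempt and no reset: what is moved stays moved. The work goes in short steps, Python scripts to look and compute and a tool call to move; the robot and the scene stay as the last step left them, time stands still between calls to the robot, and variables do not carry over. Pictures are saved under pics/ and viewed, at most 14 in all, crops included, and the job is handed in when it is done.

Besides the shell and the picture viewer there is one more tool, called by a JSON object that holds its "fn" and its "kwargs", one argument or row to a line. move_arm: Moves the arm, as the interface text tells. Its arguments: {"type":"object","properties":{"targets":{"type":"string"},"gripper":{"type":"number"}},"required":["targets"]}

```bash
mkdir -p pics; ls
python3 - <<'E'
from station import *
import cv2
s=sense();print(s)
for n in("top","side"):
    c=capture(n);cv2.imwrite(f"pics/{n}0.png",c["image"]);print(n,c["fx"],c["fy"],c["cx"],c["cy"],c["world_from_camera"],[k for k in c])
E
```

```text
pics
{'time_s': 0.0, 'joints': array([-5.63470235e+01,  2.20902482e+01,  3.80440732e-01, -2.89073764e-02,
       -6.84112669e+01, -1.48162147e+01]), 'joint_velocities': array([ 0.1154773 ,  0.06438462, -0.05830414, -0.00062426,  0.08000871,
        0.04136356]), 'effort': array([-2.18412621e-03, -3.90660954e+01,  1.87411255e+01,  4.22020331e+00,
        1.10317284e-02, -2.06816735e-04]), 'tcp_pos': array([ 0.20161694, -0.59095415,  0.22146974]), 'ee_rot': array([[-9.46502342e-01, -3.22695999e-01, -7.80486025e-04],
       [-3.22696931e-01,  9.46500193e-01,  2.01894117e-03],
       [ 8.72259356e-05,  2.16279299e-03, -9.99997657e-01]]), 'wrist_force': array([-0.40815582, -0.40591911,  0.15203463]), 'moment': array([0.00666996, 0.00015813, 0.0030034 ]), 'gripper_force': 0.0, 'gripper_width': 0.9977713694006247}
top 559.1963123634777 559.1963123634777 325.5926573085144 251.55626603729615 [[ 0.07518794  0.97712005 -0.19895525  0.22683545]
 [-0.9971613   0.07287248 -0.0189457  -0.02903699]
 [-0.00401386  0.19981496  0.97982543  1.45166797]
 [ 0.          0.          0.          1.        ]] ['image', 'fx', 'fy', 'cx', 'cy', 'world_from_camera']
side 528.8272478161068 528.8272478161068 321.17289444887393 230.7157935403211 [[-9.98201669e-01  3.61069150e-02 -4.78510113e-02  4.40340533e-01]
 [-5.99443787e-02 -5.97028146e-01  7.99977540e-01  1.20443533e+00]
 [ 3.16320495e-04  8.01407314e-01  5.98118898e-01  9.52797758e-01]
 [ 0.00000000e+00  0.00000000e+00  0.00000000e+00  1.00000000e+00]] ['image', 'fx', 'fy', 'cx', 'cy', 'world_from_camera']
```

View pics/top0.png

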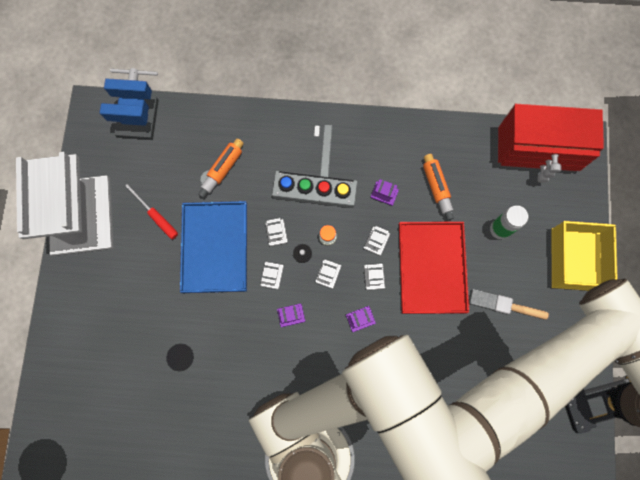

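View pics/side0.png

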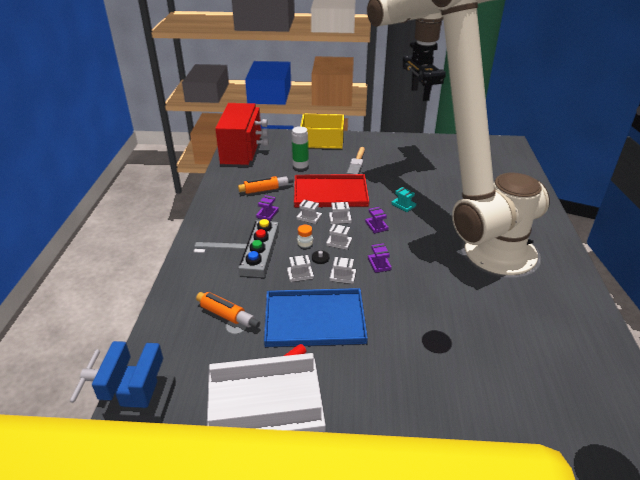

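Top view: five white vanes at about (276,232), (272,275), (328,273), (377,240) and (375,277). The purple look-alikes at (385,190), (290,315) and (360,318), plus a turquoise one visible from the side, aren't part of the job. The keys, left to right, are blue (287,184), green (305,185), red (324,187) and yellow (343,189). I'll confirm with a crop.

```bash
cat > h.py <<'E'
from station import *
import cv2, numpy as np
def ray(c,u,v,z):
    W=np.array(c["world_from_camera"]); d=W[:3,:3]@np.array([(u-c["cx"])/c["fx"],-(v-c["cy"])/c["fy"],-1.]); o=W[:3,3]
    return o+d*(z-o[2])/d[2]
def vis(name,fn,x0,y0,x1,y1,k):
    c=capture(name); cv2.imwrite("pics/"+fn,cv2.resize(c["image"][y0:y1,x0:x1],None,fx=k,fy=k,interpolation=cv2.INTER_CUBIC)); return c
def comps(m,amin):
    n,l,s,ce=cv2.connectedComponentsWithStats(m.astype(np.uint8)*255)
    return [(ce[i],s[i],l==i) for i in range(1,n) if s[i][4]>=amin]
E
python3 - <<'E'
from h import *
c=vis("top","crop1.png",250,160,410,280+10,5)
hsv=cv2.cvtColor(c["image"],cv2.COLOR_BGR2HSV)
h,s,v=hsv[...,0].astype(int),hsv[...,1],hsv[...,2]
w=(s<40)&(v>190)
for ce,st,_ in comps(w,15):
    if 240<ce[0]<410 and 210<ce[1]<300: print("w",ce.round(1),st[4],ray(c,*ce,.052).round(4))
def box(n,m,z,a):
    for ce,st,l in comps(m,a):
        r=cv2.minAreaRect(np.argwhere(l)[:,::-1].astype(np.float32)); p=[ray(c,*q,z) for q in cv2.boxPoints(r)]
        print(n,ce.round(1),st[4],ray(c,*ce,z).round(4),np.round(p,3)[:,:2].tolist())
reg=np.zeros_like(w);reg[170:330,170:480]=1
bl=(h>95)&(h<125)&(s>120)&(v>60)&reg; rd=((h<6)|(h>174))&(s>150)&(v>60)&reg
box("tray",bl|rd,.02,500)
k=np.zeros_like(w);k[172:205,272:358]=1
for n,m in dict(blue=bl,green=(h>45)&(h<85)&(s>100),red=rd,yellow=(h>22)&(h<34)&(s>100)).items(): box(n,m&k,.052,30)
E
```

```text
w [276.9 231.1] 287 [0.5554 0.1271 0.052 ]
w [378.2 239.7] 283 [ 0.5521 -0.1342  0.052 ]
w [329.  273.2] 309 [ 0.4557 -0.0148  0.052 ]
w [272.2 274.5] 318 [0.4418 0.1284 0.052 ]
w [373.3 265.6] 51 [ 0.4836 -0.1257  0.052 ]
w [375.6 273.7] 121 [ 0.4634 -0.1327  0.052 ]
w [376.5 284.3] 98 [ 0.4365 -0.1364  0.052 ]
tray [213.3 246.9] 5890 [0.5082 0.2928 0.02  ] [[0.626, 0.396], [0.639, 0.22], [0.396, 0.195], [0.384, 0.365]]
tray [432.8 267.5] 6052 [ 0.4961 -0.2821  0.02  ] [[0.611, -0.187], [0.63, -0.363], [0.388, -0.377], [0.369, -0.206]]
blue [285.7 181.9] 109 [0.6892 0.1163 0.052 ] [[0.701, 0.132], [0.704, 0.104], [0.676, 0.101], [0.674, 0.13]]
green [304.7 184.1] 106 [0.6868 0.0662 0.052 ] [[0.7, 0.082], [0.702, 0.053], [0.674, 0.051], [0.672, 0.08]]
red [323.6 186.3] 105 [0.6843 0.0163 0.052 ] [[0.674, 0.034], [0.703, 0.027], [0.695, -0.001], [0.667, 0.006]]
yellow [342.4 188.9] 100 [ 0.6811 -0.0332  0.052 ] [[0.666, -0.02], [0.693, -0.018], [0.695, -0.047], [0.668, -0.049]]
```

View pics/crop1.png

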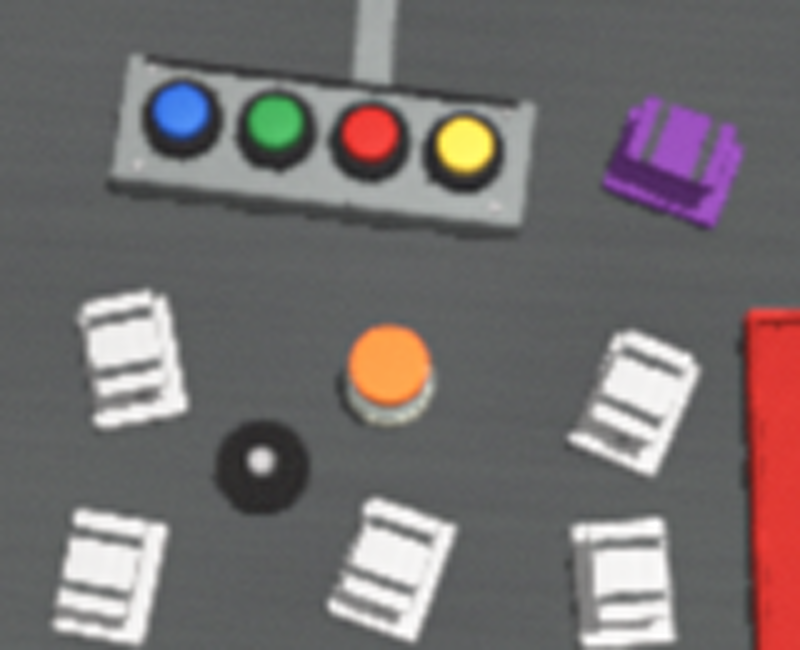

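{"fn": "move_arm", "kwargs": {
  "targets": "0.8 0.95 0 -0.2;0.8 0.95 0 -0.2;0.8 0.95 0 -0.2;0.8 0.95 0 -0.2;0.8 0.95 0 -0.2;0.8 0.95 0 -0.2;0.8 0.95 0 -0.2;0.8 0.95 0 -0.2;0.8 0.95 0 -0.2;0.8 0.95 0 -0.2",
  "gripper": 0
}}

```text
time_s: 0.98
tcp_pos: [0.4024, -0.3525, 0.2224]
ee_rot: [[-0.988, -0.153, -0.0], [-0.153, 0.988, 0.0], [0.0, 0.0, -1.0]]
wrist_force: [0.3, 0.1, 0.3]
gripper_width: 0.325
gripper_force: 0.0
```

{"fn": "move_arm", "kwargs": {
  "targets": "0.8 0.95 0 -0.2;0.8 0.95 0 -0.2;0.8 0.95 0 -0.2;0.8 0.95 0 -0.2;0.8 0.95 0 -0.2;0.8 0.95 0 -0.2;0.8 0.95 0 -0.2;0.8 0.95 0 -0.2;0.8 0.95 0 -0.2;0.8 0.95 0 0"
}}

```text
time_s: 1.82
tcp_pos: [0.6024, -0.1151, 0.2222]
ee_rot: [[-1.0, 0.003, -0.001], [0.003, 1.0, 0.0], [0.001, 0.0, -1.0]]
wrist_force: [-0.2, -0.4, 0.0]
gripper_width: 0.007
gripper_force: 0.0
```

Run:
```python
from h import *
s=sense();print(s["time_s"],s["tcp_pos"],np.degrees(np.arctan2(s["ee_rot"][1,1],s["ee_rot"][0,1])),s["wrist_force"])
I=cv2.imread("pics/top0.png")
c=capture("top")
hsv=cv2.cvtColor(I,cv2.COLOR_BGR2HSV);h,sa,v=hsv[...,0].astype(int),hsv[...,1],hsv[...,2]
reg=np.zeros(v.shape,bool);reg[170:330,170:480]=1
w=((sa<40)&(v>150)&reg).astype(np.uint8)
w=cv2.morphologyEx(w*255,cv2.MORPH_CLOSE,np.ones((5,5)))
for ce,st,l in comps(w>0,150):
    p=np.argwhere(l)[:,::-1].astype(float); P=np.array([ray(c,*q,.03)[:2] for q in p]).astype(np.float32)*1000
    print("vane",ce.round(1),st[4],[np.round(t,1) for t in cv2.minAreaRect(P)])
for n,m in dict(blue=(h>95)&(h<125)&(sa>120)&(v>60),red=((h<6)|(h>174))&(sa>150)&(v>60)).items():
    for ce,st,l in comps(m&reg,3000):
        p=np.argwhere(l)[:,::-1]; P=np.array([ray(c,*q,.02)[:2] for q in p]).astype(np.float32)*1000
        print(n,[np.round(t,1) for t in cv2.minAreaRect(P)])
```

```text
1.8167 [ 0.60241448 -0.11508776  0.22222233] 89.81041524321915 [-0.21561281 -0.39814467  0.00972792]
vane [206.9 181.6] 164 [array([682.8, 328.9]), array([47.2, 35.3]), np.float64(43.1)]
vane [316.3 189.6] 855 [array([696.1,  40.3]), array([216.1,  86.1]), np.float64(87.1)]
vane [276.3 231.4] 459 [array([560.5, 131.9]), array([69.3, 48.4]), np.float64(15.9)]
vane [377.4 239.9] 450 [array([ 557., -133.]), array([48.1, 69. ]), np.float64(71.3)]
vane [328.3 273.5] 457 [array([459.1, -12.4]), array([48.5, 65.5]), np.float64(74.4)]
vane [271.6 275. ] 466 [array([444.1, 132.5]), array([48.8, 65.1]), np.float64(82.9)]
vane [375.1 276.2] 422 [array([ 460.4, -131. ]), array([66.1, 47.8]), np.float64(8.9)]
blue [array([510.7, 293.1]), array([241.2, 171.4]), np.float64(5.9)]
red [array([ 499.2, -281.7]), array([241.9, 172.4]), np.float64(5.0)]
```

{"fn": "move_arm", "kwargs": {
  "targets": "0.8 0.8 -0.6 0;0.8 0.8 -0.6 0;0.8 0.8 -0.6 0;0.74 0.88 -0.6 0;0 0 -1 0;0 0 -1 0;0 0 -1 0;0 0 -0.6 0;0 0 -0.4 0;0 0 0 0"
}}

```text
time_s: 2.7
tcp_pos: [0.6785, -0.0348, 0.0595]
ee_rot: [[-1.0, 0.003, -0.006], [0.003, 1.0, -0.0], [0.006, -0.0, -1.0]]
wrist_force: [-0.0, 0.1, -0.5]
gripper_width: 0.008
gripper_force: 0.0
```

{"fn": "move_arm", "kwargs": {
  "targets": "0 0 -0.25 0;0 0 -0.2 0;0 0 -0.2 0;0 0 0 0;0 0 0 0"
}}

```text
time_s: 3.12
tcp_pos: [0.6814, -0.0345, 0.0478]
ee_rot: [[-1.0, 0.002, 0.003], [0.002, 1.0, -0.0], [-0.003, -0.0, -1.0]]
wrist_force: [0.3, -0.2, 4.4]
gripper_width: 0.005
gripper_force: 2.0
```

{"fn": "move_arm", "kwargs": {
  "targets": "0 0 -0.1 0;0 0 -0.1 0;0 0 0 0;0 0 0 0"
}}

```text
time_s: 3.45
tcp_pos: [0.6815, -0.0345, 0.0462]
ee_rot: [[-1.0, 0.001, 0.004], [0.001, 1.0, -0.001], [-0.004, -0.001, -1.0]]
wrist_force: [-5.8, 1.3, 17.4]
gripper_width: 0.006
gripper_force: 8.5
```

{"fn": "move_arm", "kwargs": {
  "targets": "0 0 0.5 0;0 0 1 0;0 0 1 0;0 0 1 0;-1 -0.4 0 0.2;-1 -0.4 0 0.2;-1 -0.4 0 0.2;-1 -0.4 0 0.2;-1 -0.4 0 0.2;-1 -0.4 0 0.2"
}}

```text
time_s: 4.28
tcp_pos: [0.5285, -0.0948, 0.1287]
ee_rot: [[-0.995, -0.102, -0.001], [-0.102, 0.995, 0.0], [0.001, 0.0, -1.0]]
wrist_force: [0.0, -0.7, -0.6]
gripper_width: 0.005
gripper_force: 0.0
```

{"fn": "move_arm", "kwargs": {
  "targets": "-1 -0.4 0 0.2;-1 -0.4 0 0.2;-0.78 -0.66 0 0.2;0 0 0 0;0 0 0 0;0 0 0 0",
  "gripper": 87
}}

```text
time_s: 4.78
tcp_pos: [0.4614, -0.131, 0.1292]
ee_rot: [[-0.988, -0.153, 0.001], [-0.153, 0.988, 0.0], [-0.001, -0.0, -1.0]]
wrist_force: [-0.2, -1.0, 0.4]
gripper_width: 0.375
gripper_force: 0.0
```

```bash
cat >> h.py <<'E'
def weigh(n=8):
    F=[]
    for _ in range(n): capture("top"); F.append(sense()["wrist_force"])
    F=np.array(F); print("F",F.mean(0).round(2),F.std(0).round(2)); return F.mean(0)
def pose():
    s=sense(); print("t",round(s["time_s"],2),s["tcp_pos"].round(4),"yaw",round(float(np.degrees(np.arctan2(s["ee_rot"][1,1],s["ee_rot"][0,1]))),1),"w",round(s["gripper_width"]*87,1)); return s
def vanes():
    c=capture("top"); hsv=cv2.cvtColor(c["image"],cv2.COLOR_BGR2HSV); sa,v=hsv[...,1],hsv[...,2]
    reg=np.zeros(v.shape,bool);reg[205:330,170:480]=1
    w=cv2.morphologyEx(((sa<40)&(v>150)&reg).astype(np.uint8)*255,cv2.MORPH_CLOSE,np.ones((5,5)))
    for ce,st,l in comps(w>0,200):
        P=np.array([ray(c,*q,.03)[:2] for q in np.argwhere(l)[:,::-1]]).astype(np.float32)*1000
        r=cv2.minAreaRect(P); a=r[2] if r[1][0]>r[1][1] else r[2]-90
        print("vane px",ce.round(0),np.round(r[0],1),np.round(r[1],0),round(a,1))
    return c
E
python3 - <<'E'
from h import *
pose();weigh(8);cv2.imwrite("pics/w1.png",capture("wrist")["image"])
E
```

```text
t 4.78 [ 0.4614 -0.131   0.1292] yaw 98.8 w 32.7
F [-0.01 -0.01 -0.2 ] [0.46 0.59 0.4 ]
```

View pics/w1.png

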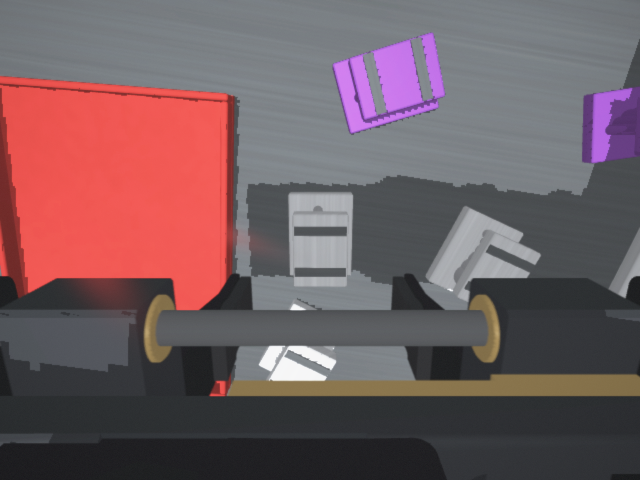

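The wrist view shows the vane at (320,240), squarely between the fingers. I'll grasp it and weigh it.

{"fn": "move_arm", "kwargs": {
  "targets": "0 0 -0.2 0;0 0 -0.8 0;0 0 -1 0;0 0 -1 0;0 0 -0.7 0;0 0 -0.38 0;0 0 0 0;0 0 0 0",
  "gripper": 87
}}

```text
time_s: 5.9
tcp_pos: [0.461, -0.131, 0.0268]
ee_rot: [[-0.988, -0.154, -0.0], [-0.154, 0.988, -0.0], [0.001, -0.0, -1.0]]
wrist_force: [-0.4, 0.5, -0.3]
gripper_width: 0.997
gripper_force: 0.0
```

{"fn": "move_arm", "kwargs": {
  "targets": "0 0 0 0;0 0 0 0;0 0 0 0;0 0 0 0;0 0 0 0;0 0 0 0;0 0 0 0;0 0 0 0;0 0 0 0;0 0 0 0",
  "gripper": 0
}}

```text
time_s: 6.73
tcp_pos: [0.4609, -0.1311, 0.0269]
ee_rot: [[-0.988, -0.154, 0.0], [-0.154, 0.988, -0.0], [-0.0, -0.0, -1.0]]
wrist_force: [0.1, -0.8, 0.0]
gripper_width: 0.408
gripper_force: 30.0
```

{"fn": "move_arm", "kwargs": {
  "targets": "0 0 0.2 0;0 0 0.5 0;0 0 0.8 0;0 0 1 0;0 0 0.8 0;0 0 0.4 0;0 0 0 0;0 0 0 0;0 0 0 0;0 0 0 0"
}}

```text
time_s: 7.57
tcp_pos: [0.4597, -0.1309, 0.118]
ee_rot: [[-0.988, -0.153, -0.003], [-0.153, 0.988, 0.0], [0.003, 0.001, -1.0]]
wrist_force: [-0.9, -0.3, -1.9]
gripper_width: 0.416
gripper_force: 30.0
```

Run:
```python
from h import *
pose();weigh(8);vanes()
```

```text
t 7.57 [ 0.4597 -0.1309  0.118 ] yaw 98.8 w 36.2
F [ 0.15  0.25 -2.23] [0.25 0.29 0.3 ]
vane px [302. 273.] [455.4  67.9] [290. 165.] 4.3
vane px [355. 242.] [548.6 -80.6] [109. 114.] -85.7
```

Vane 5 reads about 2.1 N, so roughly 210 g: light, red tray.

{"fn": "move_arm", "kwargs": {
  "targets": "-0.3 -0.9 0 -0.16;-0.3 -0.9 0 -0.15;-0.3 -0.9 0 -0.15;-0.3 -0.9 0 -0.15;-0.3 -0.9 0 -0.15;-0.1 -0.2 0 0;0 0 -0.5 0;0 0 -1 0;0 0 -1 0;0 0 -0.5 0"
}}

```text
time_s: 8.85
tcp_pos: [0.4194, -0.2479, 0.0421]
ee_rot: [[-0.996, -0.087, -0.003], [-0.087, 0.996, 0.001], [0.003, 0.002, -1.0]]
wrist_force: [-1.1, -0.8, -1.6]
gripper_width: 0.412
gripper_force: 30.0
```

{"fn": "move_arm", "kwargs": {
  "targets": "0 0 -0.2 0;0 0 -0.12 0;0 0 0 0;0 0 0 0;0 0 0 0"
}}

```text
time_s: 9.27
tcp_pos: [0.4218, -0.2486, 0.0374]
ee_rot: [[-0.996, -0.088, 0.002], [-0.088, 0.996, -0.001], [-0.002, -0.001, -1.0]]
wrist_force: [-0.5, -1.0, -2.4]
gripper_width: 0.41
gripper_force: 30.0
```

{"fn": "move_arm", "kwargs": {
  "targets": "0 0 -0.1 0;0 0 -0.08 0;0 0 0 0;0 0 0 0"
}}

```text
time_s: 9.6
tcp_pos: [0.421, -0.2485, 0.0319]
ee_rot: [[-0.996, -0.088, 0.0], [-0.088, 0.996, -0.0], [-0.0, -0.0, -1.0]]
wrist_force: [-0.3, -0.2, -1.8]
gripper_width: 0.408
gripper_force: 30.0
```

{"fn": "move_arm", "kwargs": {
  "targets": "0 0 -0.04 0;0 0 0 0;0 0 0 0;0 0 0 0;0 0 0 0"
}}

```text
time_s: 10.02
tcp_pos: [0.421, -0.2486, 0.0318]
ee_rot: [[-0.996, -0.088, 0.001], [-0.088, 0.996, -0.0], [-0.0, -0.0, -1.0]]
wrist_force: [-0.8, 0.9, 5.1]
gripper_width: 0.412
gripper_force: 29.9
```

{"fn": "move_arm", "kwargs": {
  "targets": "0 0 0 0;0 0 0 0;0 0 0 0;0 0 0.5 0;0 0 1 0;0 0 1 0;0 0 1 0;0 0 0.5 0;0 0 0 0",
  "gripper": 58
}}

```text
time_s: 10.77
tcp_pos: [0.423, -0.2492, 0.134]
ee_rot: [[-0.996, -0.089, 0.007], [-0.089, 0.996, -0.002], [-0.007, -0.003, -1.0]]
wrist_force: [0.3, 0.2, 0.3]
gripper_width: 0.666
gripper_force: 0.0
```

{"fn": "move_arm", "kwargs": {
  "targets": "0.8 0.7 0 -0.7;0.8 0.7 0 -0.7;0.8 0.7 0 -0.7;0.8 0.7 0 -0.7;0.8 0.7 0 -0.7;0.8 0.7 0 -0.7;0.6 0.46 0 -0.54;0 0 0 0;0 0 0 0;0 0 0 0",
  "gripper": 87
}}

```text
time_s: 11.6
tcp_pos: [0.5547, -0.1321, 0.1297]
ee_rot: [[-0.948, 0.32, -0.003], [0.32, 0.948, 0.0], [0.002, -0.001, -1.0]]
wrist_force: [0.0, -0.4, -0.4]
gripper_width: 1.0
gripper_force: 0.0
```

Run:
```python
from h import *
pose();c=vanes();w=capture("wrist")["image"]
a=np.hstack([cv2.resize(w,(400,300)),cv2.resize(c["image"][200:320,250:410],(400,300))]);cv2.imwrite("pics/v2.png",a)
```

```text
t 11.6 [ 0.5547 -0.1321  0.1297] yaw 71.4 w 87.0
vane px [306. 268.] [474.1  51.1] [334. 185.] 8.3
vane px [363. 208.] [639.6 -89.7] [ 16. 108.] -85.8
vane px [420. 295.] [ 420.5 -247.2] [62. 48.] 4.3
```

View pics/v2.png

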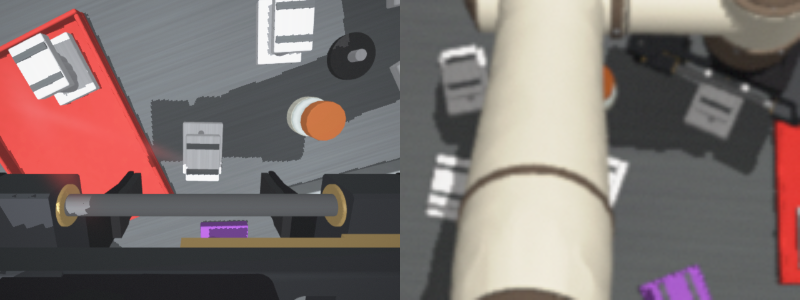

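Vane 2 sits at (202,150) in the left panel, centred between the fingers. Vane 5 stands flat in the red tray.

{"fn": "move_arm", "kwargs": {
  "targets": "0 0 -0.5 0;0 0 -1 0;0 0 -1 0;0 0 -0.8 0;0 0 -0.5 0;0 0 -0.3 0;0 0 0 0;0 0 0 0"
}}

```text
time_s: 12.37
tcp_pos: [0.5558, -0.1324, 0.0286]
ee_rot: [[-0.947, 0.32, 0.0], [0.32, 0.947, -0.0], [-0.0, -0.0, -1.0]]
wrist_force: [0.3, -0.2, 0.2]
gripper_width: 0.998
gripper_force: 0.0
```

{"fn": "move_arm", "kwargs": {
  "targets": "0 0 0 0;0 0 0 0;0 0 0 0;0 0 0 0;0 0 0 0;0 0 0 0;0 0 0 0;0 0 0 0;0 0 0 0;0 0 0 0",
  "gripper": 0
}}

```text
time_s: 13.2
tcp_pos: [0.556, -0.1319, 0.0283]
ee_rot: [[-0.947, 0.32, 0.0], [0.32, 0.947, 0.0], [-0.0, 0.0, -1.0]]
wrist_force: [0.5, 1.2, 0.2]
gripper_width: 0.407
gripper_force: 29.9
```

{"fn": "move_arm", "kwargs": {
  "targets": "0 0 0.2 0;0 0 0.5 0;0 0 0.8 0;0 0 1 0;0 0 0.8 0;0 0 0.4 0;0 0 0 0;0 0 0 0;0 0 0 0;0 0 0 0"
}}

```text
time_s: 14.03
tcp_pos: [0.5547, -0.1319, 0.119]
ee_rot: [[-0.947, 0.32, -0.004], [0.32, 0.947, 0.0], [0.003, -0.001, -1.0]]
wrist_force: [0.8, 0.6, -1.7]
gripper_width: 0.407
gripper_force: 29.9
```

Run:
```python
from h import *
pose();weigh(8)
```

```text
t 14.03 [ 0.5547 -0.1319  0.119 ] yaw 71.3 w 35.4
F [ 0.4   0.05 -1.82] [0.41 0.3  0.41]
```

About 190 g: light, red tray.

{"fn": "move_arm", "kwargs": {
  "targets": "0.1 -0.6 0 0.68;0.1 -0.6 0 0.68;0.1 -0.6 0 0.68;0.1 -0.6 0 0.68;0.1 -0.6 0 0.68;0.03 -0.6 0 0.68;0 -0.55 0 0.66;0 0 -0.5 0;0 0 -1 0;0 0 -1 0"
}}

```text
time_s: 15.27
tcp_pos: [0.57, -0.2363, 0.0587]
ee_rot: [[-0.996, -0.087, 0.003], [-0.087, 0.996, -0.001], [-0.003, -0.001, -1.0]]
wrist_force: [1.1, 0.6, -2.1]
gripper_width: 0.408
gripper_force: 29.9
```

{"fn": "move_arm", "kwargs": {
  "targets": "0 0 -0.5 0;0 0 -0.3 0;0 0 -0.2 0;0 0 0 0;0 0 0 0;0 0 0 0;0 0 0 0"
}}

```text
time_s: 15.85
tcp_pos: [0.5696, -0.2358, 0.0339]
ee_rot: [[-0.996, -0.088, 0.001], [-0.088, 0.996, -0.0], [-0.001, -0.0, -1.0]]
wrist_force: [0.1, 0.1, -1.7]
gripper_width: 0.413
gripper_force: 29.9
```

{"fn": "move_arm", "kwargs": {
  "targets": "0 0 -0.06 0;0 0 0 0;0 0 0 0"
}}

```text
time_s: 16.1
tcp_pos: [0.5698, -0.2358, 0.0331]
ee_rot: [[-0.996, -0.088, 0.002], [-0.088, 0.996, -0.001], [-0.002, -0.001, -1.0]]
wrist_force: [-1.3, 1.9, 5.6]
gripper_width: 0.409
gripper_force: 29.9
```

{"fn": "move_arm", "kwargs": {
  "targets": "0 0 0 0;0 0 0 0;0 0 0 0;0 0 0.5 0;0 0 1 0;0 0 1 0;0 0 1 0;0 0 0.5 0;0 0 0 0",
  "gripper": 58
}}

```text
time_s: 16.85
tcp_pos: [0.5713, -0.2364, 0.1355]
ee_rot: [[-0.996, -0.088, 0.007], [-0.088, 0.996, -0.002], [-0.007, -0.003, -1.0]]
wrist_force: [0.7, 0.4, 0.2]
gripper_width: 0.663
gripper_force: 0.0
```

{"fn": "move_arm", "kwargs": {
  "targets": "-0.45 0.9 0 -0.42;-0.45 0.9 0 -0.42;-0.45 0.9 0 -0.42;-0.45 0.9 0 -0.42;-0.45 0.9 0 -0.42;-0.45 0.9 0 -0.42;-0.45 0.9 0 -0.42;-0.45 0.9 0 -0.42;-0.45 0.9 0 -0.42;-0.37 0.86 0 -0.34",
  "gripper": 87
}}

```text
time_s: 17.68
tcp_pos: [0.457, -0.011, 0.1307]
ee_rot: [[-0.963, 0.27, -0.002], [0.27, 0.963, -0.0], [0.002, -0.001, -1.0]]
wrist_force: [-0.8, 0.6, -0.7]
gripper_width: 0.995
gripper_force: 0.0
```

Run:
```python
from h import *
c=vanes();pose();w=capture("wrist")["image"]
a=np.hstack([cv2.resize(w,(400,300)),cv2.resize(c["image"][200:320,250:410],(400,300))]);cv2.imwrite("pics/v3.png",a)
```

```text
vane px [290. 245.] [539.2  83. ] [143. 127.] 18.9
vane px [417. 237.] [ 571.8 -233.7] [65. 47.] 2.6
vane px [245. 283.] [410.3 196.9] [257. 144.] 18.7
vane px [420. 295.] [ 420.5 -247.2] [62. 48.] 4.3
t 17.73 [ 0.4558 -0.009   0.1308] yaw 74.4 w 86.6
```

View pics/v3.png

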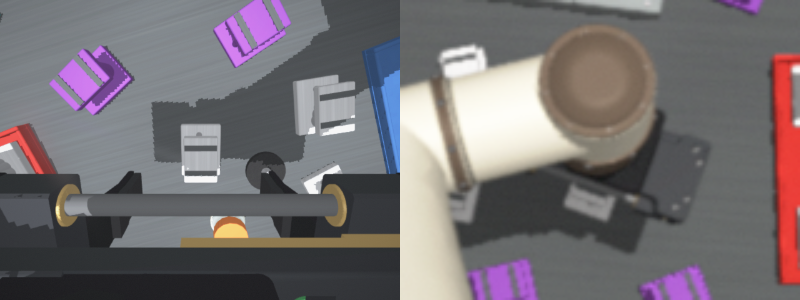

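{"fn": "move_arm", "kwargs": {
  "targets": "0 -0.05 -0.5 0;0 0 -1 0;0 0 -1 0;0 0 -0.8 0;0 0 -0.5 0;0 0 -0.33 0;0 0 0 0;0 0 0 0"
}}

```text
time_s: 18.45
tcp_pos: [0.4586, -0.0133, 0.0282]
ee_rot: [[-0.963, 0.268, -0.001], [0.268, 0.963, -0.0], [0.001, -0.001, -1.0]]
wrist_force: [-0.1, 0.3, 0.5]
gripper_width: 1.003
gripper_force: 0.0
```

{"fn": "move_arm", "kwargs": {
  "targets": "0 0 0 0;0 0 0 0;0 0 0 0;0 0 0 0;0 0 0 0;0 0 0 0;0 0 0 0;0 0 0 0;0 0 0 0;0 0 0 0",
  "gripper": 0
}}

```text
time_s: 19.28
tcp_pos: [0.4597, -0.0122, 0.0289]
ee_rot: [[-0.963, 0.268, 0.003], [0.268, 0.963, 0.001], [-0.002, 0.002, -1.0]]
wrist_force: [0.9, 3.6, 1.8]
gripper_width: 0.407
gripper_force: 30.0
```

{"fn": "move_arm", "kwargs": {
  "targets": "0 0 0.2 0;0 0 0.5 0;0 0 0.8 0;0 0 1 0;0 0 0.8 0;0 0 0.4 0;0 0 0 0;0 0 0 0;0 0 0 0;0 0 0 0"
}}

```text
time_s: 20.12
tcp_pos: [0.4571, -0.0134, 0.1195]
ee_rot: [[-0.963, 0.269, -0.004], [0.269, 0.963, -0.001], [0.004, -0.002, -1.0]]
wrist_force: [-0.3, 0.7, -4.9]
gripper_width: 0.411
gripper_force: 30.0
```

Run:
```python
from h import *
pose();weigh(8)
```

```text
t 20.12 [ 0.4571 -0.0134  0.1195] yaw 74.4 w 35.7
F [ 0.26  0.24 -5.84] [0.53 0.44 0.51]
```

About 590 g: heavy, blue tray.

{"fn": "move_arm", "kwargs": {
  "targets": "0 1 0 0.43;-0.1 1 0 0.43;-0.1 1 0 0.43;-0.1 1 0 0.43;-0.1 1 0 0.43;-0.1 1 0 0.43;-0.1 1 0 0.43;-0.1 1 0 0.43;-0.01 1 0 0.43;0 1 0 0.43"
}}

```text
time_s: 21.35
tcp_pos: [0.4404, 0.2382, 0.1211]
ee_rot: [[-0.994, -0.106, -0.0], [-0.106, 0.994, -0.0], [0.0, -0.0, -1.0]]
wrist_force: [0.4, -0.7, -5.3]
gripper_width: 0.41
gripper_force: 30.0
```

{"fn": "move_arm", "kwargs": {
  "targets": "0 0.34 0 0;0 0 -0.5 0;0 0 -1 0;0 0 -1 0;0 0 -0.5 0;0 0 -0.3 0;0 0 -0.14 0;0 0 0 0;0 0 0 0;0 0 0 0"
}}

```text
time_s: 22.18
tcp_pos: [0.4417, 0.2462, 0.0361]
ee_rot: [[-0.995, -0.104, 0.002], [-0.104, 0.995, 0.002], [-0.002, 0.002, -1.0]]
wrist_force: [-0.5, 1.0, -4.9]
gripper_width: 0.41
gripper_force: 30.0
```

{"fn": "move_arm", "kwargs": {
  "targets": "0 0 -0.1 0;0 0 -0.03 0;0 0 0 0;0 0 0 0;0 0 0 0"
}}

```text
time_s: 22.6
tcp_pos: [0.4418, 0.2465, 0.0338]
ee_rot: [[-0.995, -0.104, 0.003], [-0.104, 0.995, 0.002], [-0.003, 0.002, -1.0]]
wrist_force: [-2.9, 0.1, 6.3]
gripper_width: 0.413
gripper_force: 29.9
```

{"fn": "move_arm", "kwargs": {
  "targets": "0 0 0 0;0 0 0 0;0 0 0 0;0 0 0.5 0;0 0 1 0;0 0 1 0;0 0 1 0;0 0 0.5 0;0 0 0 0",
  "gripper": 58
}}

```text
time_s: 23.35
tcp_pos: [0.4428, 0.2471, 0.1353]
ee_rot: [[-0.995, -0.104, 0.006], [-0.104, 0.995, 0.005], [-0.007, 0.005, -1.0]]
wrist_force: [-0.4, -0.3, -0.8]
gripper_width: 0.667
gripper_force: 0.0
```

{"fn": "move_arm", "kwargs": {
  "targets": "0 -0.8 0 -0.45;0 -0.8 0 -0.45;0 -0.8 0 -0.45;0 -0.8 0 -0.45;0 -0.8 0 -0.45;0.1 -0.56 0 -0.35;0 0 0 0;0 0 0 0;0 0 0 0",
  "gripper": 87
}}

```text
time_s: 24.1
tcp_pos: [0.4434, 0.1318, 0.1314]
ee_rot: [[-0.992, 0.123, -0.0], [0.123, 0.992, -0.0], [0.0, -0.0, -1.0]]
wrist_force: [-1.0, 0.2, -0.2]
gripper_width: 0.996
gripper_force: 0.0
```

Run:
```python
from h import *
c=vanes();pose();w=capture("wrist")["image"]
a=np.hstack([cv2.resize(w,(400,300)),cv2.resize(c["image"][200:320,250:410],(400,300))]);cv2.imwrite("pics/v4.png",a)
```

```text
vane px [277. 229.] [561.4 130.4] [69. 46.] 16.1
vane px [417. 237.] [ 571.8 -233.7] [65. 47.] 2.6
vane px [217. 261.] [478.3 269.4] [114. 137.] -53.2
vane px [187. 299.] [384.1 328.3] [193. 119.] 7.5
vane px [420. 295.] [ 420.5 -247.2] [62. 48.] 4.3
t 24.15 [0.4434 0.132  0.1315] yaw 83.0 w 86.7
```

View pics/v4.png

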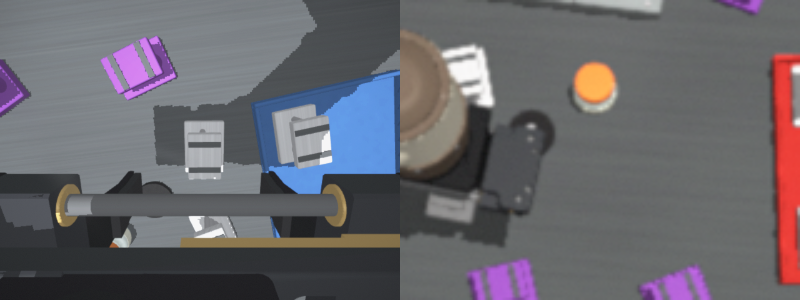

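{"fn": "move_arm", "kwargs": {
  "targets": "0 0 -0.5 0;0 0 -1 0;0 0 -1 0;0 0 -0.8 0;0 0 -0.5 0;0 0 -0.33 0;0 0 0 0;0 0 0 0"
}}

```text
time_s: 24.87
tcp_pos: [0.4435, 0.132, 0.0285]
ee_rot: [[-0.993, 0.122, -0.0], [0.122, 0.993, -0.0], [0.0, -0.0, -1.0]]
wrist_force: [-0.1, 0.3, 0.5]
gripper_width: 1.0
gripper_force: 0.0
```

{"fn": "move_arm", "kwargs": {
  "targets": "0 0 0 0;0 0 0 0;0 0 0 0;0 0 0 0;0 0 0 0;0 0 0 0;0 0 0 0;0 0 0 0;0 0 0 0;0 0 0 0",
  "gripper": 0
}}

```text
time_s: 25.7
tcp_pos: [0.4447, 0.1328, 0.0291]
ee_rot: [[-0.992, 0.122, 0.003], [0.122, 0.992, 0.002], [-0.003, 0.003, -1.0]]
wrist_force: [1.0, 3.8, 1.9]
gripper_width: 0.409
gripper_force: 30.0
```

{"fn": "move_arm", "kwargs": {
  "targets": "0 0 0.2 0;0 0 0.5 0;0 0 0.8 0;0 0 1 0;0 0 0.8 0;0 0 0.4 0;0 0 0 0;0 0 0 0;0 0 0 0;0 0 0 0"
}}

```text
time_s: 26.53
tcp_pos: [0.442, 0.1306, 0.1195]
ee_rot: [[-0.992, 0.124, -0.004], [0.124, 0.992, -0.002], [0.003, -0.003, -1.0]]
wrist_force: [-0.9, -0.0, -4.0]
gripper_width: 0.416
gripper_force: 30.0
```

Run:
```python
from h import *
pose();weigh(8)
```

```text
t 26.53 [0.442  0.1306 0.1195] yaw 82.9 w 36.2
F [ 0.25 -0.46 -3.94] [0.44 0.38 0.54]
```

About 390 g, which is inside the tolerance band and below 420 g, so red is safe.

{"fn": "move_arm", "kwargs": {
  "targets": "0 -0.92 0 0.12;0 -0.92 0 0.12;0 -0.92 0 0.12;0 -0.92 0 0.12;0 -0.92 0 0.12;0 -0.92 0 0.12;0 -0.92 0 0.12;0 -0.92 0 0.12;0 -0.92 0 0.12;0 -0.92 0 0.12"
}}

```text
time_s: 27.77
tcp_pos: [0.4432, -0.0996, 0.1212]
ee_rot: [[-1.0, 0.018, 0.0], [0.018, 1.0, 0.0], [-0.0, 0.0, -1.0]]
wrist_force: [0.9, -0.6, -3.9]
gripper_width: 0.412
gripper_force: 30.0
```

{"fn": "move_arm", "kwargs": {
  "targets": "-0.06 -0.92 0 0.12;-0.06 -0.92 0 0.12;-0.06 -0.92 0 0.12;-0.06 -0.92 0 0.12;-0.06 -0.92 0 0.12;-0.06 -0.92 0 0.12;-0.06 -0.92 0 0.12;-0.06 -0.92 0 0.12;-0.06 -0.92 0 0.12;-0.06 -0.92 0 0.14"
}}

```text
time_s: 28.6
tcp_pos: [0.4281, -0.3296, 0.1209]
ee_rot: [[-0.996, -0.088, -0.0], [-0.088, 0.996, 0.0], [0.0, 0.0, -1.0]]
wrist_force: [-0.3, 0.3, -4.6]
gripper_width: 0.407
gripper_force: 30.0
```

{"fn": "move_arm", "kwargs": {
  "targets": "0 0 0 0;0 0 -0.5 0;0 0 -1 0;0 0 -1 0;0 0 -0.5 0;0 0 -0.3 0;0 0 -0.1 0;0 0 0 0;0 0 0 0;0 0 0 0"
}}

```text
time_s: 29.43
tcp_pos: [0.4293, -0.3288, 0.0372]
ee_rot: [[-0.996, -0.088, 0.002], [-0.088, 0.996, -0.001], [-0.002, -0.001, -1.0]]
wrist_force: [-0.7, -0.2, -3.4]
gripper_width: 0.409
gripper_force: 30.0
```

Need about 3.5 mm more.

{"fn": "move_arm", "kwargs": {
  "targets": "0 0 -0.1 0;0 0 -0.06 0;0 0 0 0;0 0 0 0;0 0 0 0"
}}

```text
time_s: 29.85
tcp_pos: [0.4293, -0.3288, 0.034]
ee_rot: [[-0.996, -0.089, 0.002], [-0.089, 0.996, -0.001], [-0.002, -0.002, -1.0]]
wrist_force: [-1.6, 2.2, 5.4]
gripper_width: 0.413
gripper_force: 29.9
```

{"fn": "move_arm", "kwargs": {
  "targets": "0 0 0 0;0 0 0 0;0 0 0 0;0 0 0.5 0;0 0 1 0;0 0 1 0;0 0 1 0;0 0 0.5 0;0 0 0 0",
  "gripper": 58
}}

```text
time_s: 30.6
tcp_pos: [0.4306, -0.3297, 0.1357]
ee_rot: [[-0.996, -0.089, 0.007], [-0.089, 0.996, -0.004], [-0.007, -0.004, -1.0]]
wrist_force: [0.6, -0.2, 0.2]
gripper_width: 0.666
gripper_force: 0.0
```

{"fn": "move_arm", "kwargs": {
  "targets": "0.26 0.92 0 0.1;0.26 0.92 0 0.1;0.26 0.92 0 0.1;0.26 0.92 0 0.1;0.26 0.92 0 0.1;0.26 0.92 0 0.1;0.26 0.92 0 0.1;0.26 0.92 0 0.1;0.26 0.92 0 0.1;0.26 0.92 0 0.1",
  "gripper": 87
}}

```text
time_s: 31.43
tcp_pos: [0.4931, -0.0974, 0.1311]
ee_rot: [[-0.985, -0.175, -0.001], [-0.175, 0.985, -0.0], [0.001, 0.0, -1.0]]
wrist_force: [0.6, -0.1, -0.2]
gripper_width: 1.0
gripper_force: 0.0
```

{"fn": "move_arm", "kwargs": {
  "targets": "0.26 0.92 0 0.12;0.26 0.92 0 0.12;0.26 0.92 0 0.12;0.26 0.92 0 0.12;0.26 0.92 0 0.12;0.26 0.92 0 0.12;0.26 0.92 0 0.12;0.26 0.92 0 0.12;0.26 0.92 0 0.12;0.26 0.92 0 0.1"
}}

```text
time_s: 32.27
tcp_pos: [0.5581, 0.1325, 0.1309]
ee_rot: [[-0.961, -0.275, -0.001], [-0.275, 0.961, -0.001], [0.002, -0.0, -1.0]]
wrist_force: [-0.1, -0.8, -0.4]
gripper_width: 0.998
gripper_force: 0.0
```

Run:
```python
from h import *
c=vanes();capture("top");pose();w=capture("wrist")["image"]
a=np.hstack([cv2.resize(w,(400,300)),cv2.resize(c["image"][160:340,170:480],(400,300))]);cv2.imwrite("pics/v1.png",a)
```

```text
vane px [199. 275.] [455.  309.4] [339. 177.] 8.7
vane px [223. 210.] [601.  264.8] [ 41. 124.] -85.8
vane px [417. 237.] [ 571.8 -233.7] [65. 47.] 2.6
vane px [420. 295.] [ 420.5 -247.2] [62. 48.] 4.3
vane px [452. 294.] [ 429.  -327.1] [62. 50.] 4.3
t 32.37 [0.5592 0.1342 0.1308] yaw 106.1 w 87.1
```

View pics/v1.png

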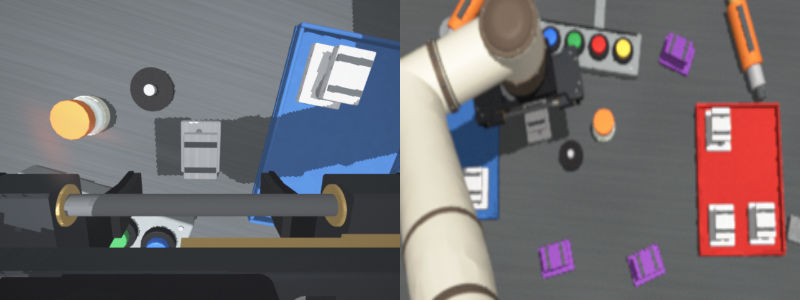

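{"fn": "move_arm", "kwargs": {
  "targets": "0 -0.08 -0.5 0;0 0 -1 0;0 0 -1 0;0 0 -0.8 0;0 0 -0.5 0;0 0 -0.33 0;0 0 0 0;0 0 0 0"
}}

```text
time_s: 33.08
tcp_pos: [0.5583, 0.129, 0.0287]
ee_rot: [[-0.962, -0.274, -0.001], [-0.274, 0.962, -0.0], [0.001, -0.0, -1.0]]
wrist_force: [0.5, 0.2, -0.3]
gripper_width: 1.0
gripper_force: 0.0
```

{"fn": "move_arm", "kwargs": {
  "targets": "0 0 0 0;0 0 0 0;0 0 0 0;0 0 0 0;0 0 0 0;0 0 0 0;0 0 0 0;0 0 0 0;0 0 0 0;0 0 0 0",
  "gripper": 0
}}

```text
time_s: 33.92
tcp_pos: [0.5586, 0.1302, 0.0291]
ee_rot: [[-0.961, -0.275, 0.001], [-0.275, 0.961, 0.001], [-0.001, 0.001, -1.0]]
wrist_force: [-2.4, 3.4, 1.9]
gripper_width: 0.411
gripper_force: 29.9
```

{"fn": "move_arm", "kwargs": {
  "targets": "0 0 0.2 0;0 0 0.5 0;0 0 0.8 0;0 0 1 0;0 0 0.8 0;0 0 0.4 0;0 0 0 0;0 0 0 0;0 0 0 0;0 0 0 0"
}}

```text
time_s: 34.75
tcp_pos: [0.5571, 0.1289, 0.1193]
ee_rot: [[-0.962, -0.274, -0.004], [-0.274, 0.962, -0.002], [0.004, -0.0, -1.0]]
wrist_force: [0.4, 0.7, -4.1]
gripper_width: 0.408
gripper_force: 29.9
```

Run:
```python
from h import *
pose();weigh(8)
```

```text
t 34.75 [0.5571 0.1289 0.1193] yaw 105.9 w 35.5
F [-0.15  0.02 -3.62] [0.37 0.32 0.53]
```

About 370 g, also in the band, so red.

{"fn": "move_arm", "kwargs": {
  "targets": "-0.16 -0.92 0 -0.14;-0.16 -0.92 0 -0.14;-0.16 -0.92 0 -0.14;-0.16 -0.92 0 -0.14;-0.16 -0.92 0 -0.14;-0.16 -0.92 0 -0.14;-0.16 -0.92 0 -0.14;-0.16 -0.92 0 -0.14;-0.16 -0.92 0 -0.14;-0.16 -0.92 0 -0.14"
}}

```text
time_s: 35.98
tcp_pos: [0.5181, -0.1016, 0.1215]
ee_rot: [[-0.988, -0.155, 0.0], [-0.155, 0.988, 0.0], [-0.0, -0.0, -1.0]]
wrist_force: [0.2, 1.0, -3.0]
gripper_width: 0.411
gripper_force: 29.9
```

{"fn": "move_arm", "kwargs": {
  "targets": "-0.16 -0.92 0 -0.14;-0.16 -0.92 0 -0.14;-0.16 -0.92 0 -0.14;-0.16 -0.92 0 -0.14;-0.16 -0.92 0 -0.14;-0.12 -1 0 -0.08;0 0 0 0;0 0 0 0;0 0 0 0;0 0 0 0"
}}

```text
time_s: 36.82
tcp_pos: [0.4954, -0.2398, 0.1213]
ee_rot: [[-0.996, -0.089, 0.0], [-0.089, 0.996, 0.0], [-0.0, 0.0, -1.0]]
wrist_force: [0.1, -0.4, -3.6]
gripper_width: 0.411
gripper_force: 29.9
```

Run:
```python
from h import *
weigh(6);pose();cv2.imwrite("pics/r2.png",capture("wrist")["image"])
```

```text
F [ 0.44  0.09 -3.46] [0.34 0.23 0.12]
t 37.12 [ 0.4955 -0.24    0.1214] yaw 95.1 w 35.9
```

View pics/r2.png

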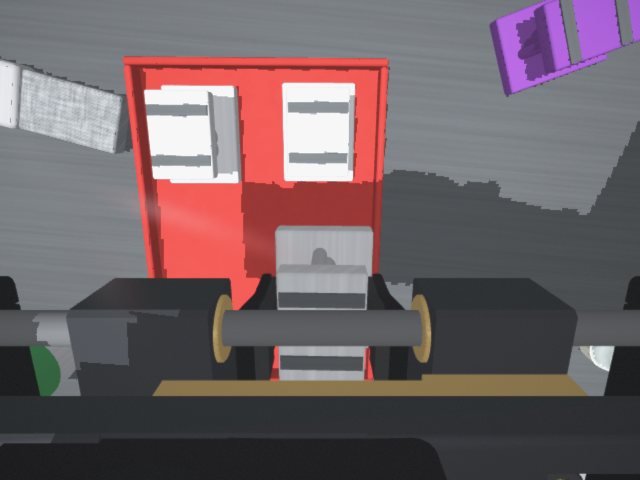

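The held vane is centred, with its grooves at rows 300 and 363, and both tray neighbours are upright. I'll lower it into the slot.

{"fn": "move_arm", "kwargs": {
  "targets": "0 0 -0.5 0;0 0 -1 0;0 0 -1 0;0 0 -0.5 0;0 0 -0.3 0;0 0 -0.1 0;0 0 0 0;0 0 0 0;0 0 0 0;0 0 0 0"
}}

```text
time_s: 38.0
tcp_pos: [0.4961, -0.2406, 0.0374]
ee_rot: [[-0.996, -0.088, 0.002], [-0.088, 0.996, -0.001], [-0.002, -0.001, -1.0]]
wrist_force: [-0.6, 1.3, -4.7]
gripper_width: 0.407
gripper_force: 29.9
```

{"fn": "move_arm", "kwargs": {
  "targets": "0 0 -0.08 0;0 0 -0.06 0;0 0 0 0;0 0 0 0;0 0 0 0"
}}

```text
time_s: 38.42
tcp_pos: [0.4959, -0.2406, 0.034]
ee_rot: [[-0.996, -0.088, 0.001], [-0.088, 0.996, -0.001], [-0.001, -0.001, -1.0]]
wrist_force: [-2.3, 2.9, 6.5]
gripper_width: 0.413
gripper_force: 29.9
```

{"fn": "move_arm", "kwargs": {
  "targets": "0 0 0 0;0 0 0 0;0 0 0 0;0 0 0.5 0;0 0 1 0;0 0 1 0;0 0 1 0;0 0 0.5 0;0 0 0 0;0 0 0 0",
  "gripper": 58
}}

```text
time_s: 39.25
tcp_pos: [0.4957, -0.2405, 0.1332]
ee_rot: [[-0.996, -0.088, 0.002], [-0.088, 0.996, -0.0], [-0.002, -0.0, -1.0]]
wrist_force: [-0.6, -0.2, -0.7]
gripper_width: 0.666
gripper_force: 0.0
```

{"fn": "move_arm", "kwargs": {
  "targets": "0.48 0.9 0 0;0.48 0.9 0 0;0.48 0.9 0 0;0.48 0.9 0 0;0.48 0.9 0 0;0.48 0.9 0 0;0.48 0.9 0 0;0.48 0.9 0 0;0.48 0.9 0 0;0.48 0.9 0 0",
  "gripper": 0
}}

```text
time_s: 40.08
tcp_pos: [0.6149, -0.0145, 0.1306]
ee_rot: [[-0.996, -0.088, -0.003], [-0.088, 0.996, -0.001], [0.003, -0.0, -1.0]]
wrist_force: [0.2, 0.0, -0.7]
gripper_width: 0.033
gripper_force: 0.0
```

{"fn": "move_arm", "kwargs": {
  "targets": "0.48 0.9 0 0;0.48 0.9 0 0;0.48 0.9 0 0;0.48 0.9 0 0;0.48 0.9 0 0;0.52 0.78 0 0;0 0 0 0;0 0 0 0;0 0 0 0"
}}

```text
time_s: 40.83
tcp_pos: [0.6873, 0.116, 0.1308]
ee_rot: [[-0.996, -0.088, -0.003], [-0.088, 0.996, -0.001], [0.003, -0.001, -1.0]]
wrist_force: [-0.5, -0.2, 0.9]
gripper_width: 0.004
gripper_force: 0.0
```

Run:
```python
from h import *
pose();c=vanes();s=capture("side")["image"]
a=np.hstack([cv2.resize(s[150:390,180:500],(400,300)),cv2.resize(c["image"][160:340,170:480],(400,300))]);cv2.imwrite("pics/chk.png",a)
```

```text
t 40.83 [0.6873 0.116  0.1308] yaw 95.0 w 0.3
vane px [217. 275.] [458.8 261. ] [325. 262.] 4.3
vane px [417. 251.] [ 535.1 -235.4] [139.  47.] 2.6
vane px [420. 295.] [ 420.5 -247.2] [62. 48.] 4.3
vane px [452. 294.] [ 429.  -327.1] [62. 50.] 4.3
```

View pics/chk.png

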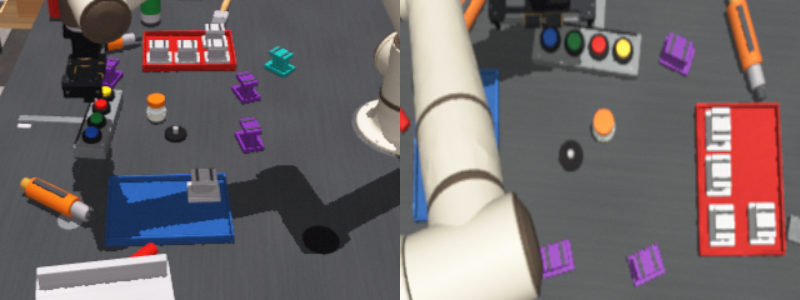

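Four vanes are upright in the red tray and one in the blue, and none are left on the bench. I'll press the blue key next.

{"fn": "move_arm", "kwargs": {
  "targets": "0.05 0 -1 0;0 0 -1 0;0 0 -0.6 0;0 0 -0.2 0;0 0 -0.2 0;0 0 -0.2 0;0 0 -0.2 0;0 0 0 0;0 0 0 0;0 0 0 0"
}}

```text
time_s: 41.77
tcp_pos: [0.6903, 0.1163, 0.0493]
ee_rot: [[-0.996, -0.088, 0.002], [-0.088, 0.996, 0.0], [-0.002, -0.0, -1.0]]
wrist_force: [-0.8, -1.2, 3.6]
gripper_width: 0.003
gripper_force: 1.6
```

{"fn": "move_arm", "kwargs": {
  "targets": "0 0 -0.1 0;0 0 -0.08 0;0 0 0 0;0 0 0 0;0 0 0 0"
}}

```text
time_s: 42.18
tcp_pos: [0.6904, 0.1164, 0.0464]
ee_rot: [[-0.996, -0.089, 0.003], [-0.089, 0.996, -0.0], [-0.003, -0.001, -1.0]]
wrist_force: [-3.4, -2.7, 12.3]
gripper_width: 0.007
gripper_force: 6.0
```

{"fn": "move_arm", "kwargs": {
  "targets": "0 0 0.5 0;0 0 1 0;0 0 0.5 0;0 0 0 0;0 0 0 0;-0.07 -1 0 0;-0.07 -1 0 0;0 0 0 0;0 0 0 0;0 0 0 0"
}}

```text
time_s: 43.02
tcp_pos: [0.6856, 0.0666, 0.092]
ee_rot: [[-0.996, -0.087, -0.002], [-0.087, 0.996, -0.0], [0.002, 0.0, -1.0]]
wrist_force: [-0.2, -0.2, -0.4]
gripper_width: 0.006
gripper_force: 0.0
```

{"fn": "move_arm", "kwargs": {
  "targets": "0 0 -0.8 0;0 0 -0.5 0;0 0 -0.2 0;0 0 -0.2 0;0 0 -0.2 0;0 0 0 0;0 0 0 0;0 0 0 0"
}}

```text
time_s: 43.68
tcp_pos: [0.6858, 0.0668, 0.0468]
ee_rot: [[-0.996, -0.088, -0.0], [-0.088, 0.996, -0.0], [0.0, -0.0, -1.0]]
wrist_force: [-3.9, 0.2, 4.9]
gripper_width: 0.007
gripper_force: 2.3
```

{"fn": "move_arm", "kwargs": {
  "targets": "0 0 -0.08 0;0 0 0 0;0 0 0 0;0 0 0 0"
}}

```text
time_s: 44.02
tcp_pos: [0.686, 0.0668, 0.0464]
ee_rot: [[-0.996, -0.089, 0.001], [-0.089, 0.996, -0.0], [-0.001, -0.0, -1.0]]
wrist_force: [-6.2, 1.4, 11.9]
gripper_width: 0.006
gripper_force: 5.8
```

Fully down. I'll let go, retreat and check.

{"fn": "move_arm", "kwargs": {
  "targets": "0 0 0.5 0;0 0 1 0;0 0 1 0;0 0 1 0;0 0 1 0;0 0 1 0;-0.5 -0.3 0 0;-0.5 -0.3 0 0;0 0 0 0;0 0 0 0"
}}

```text
time_s: 44.85
tcp_pos: [0.6615, 0.0514, 0.182]
ee_rot: [[-0.996, -0.088, 0.002], [-0.088, 0.996, 0.0], [-0.002, 0.0, -1.0]]
wrist_force: [1.2, 0.3, -0.4]
gripper_width: 0.004
gripper_force: 0.0
```

Run:
```python
from h import *
pose();c=vanes();s=capture("side")["image"]
a=np.hstack([cv2.resize(s[150:390,180:500],(400,300)),cv2.resize(c["image"][160:340,170:480],(400,300))]);cv2.imwrite("pics/end.png",a)
```

```text
t 44.85 [0.6615 0.0514 0.182 ] yaw 95.0 w 0.4
vane px [237. 271.] [460.2 242.8] [325. 291.] 4.3
vane px [417. 251.] [ 535.1 -235.4] [139.  47.] 2.6
vane px [420. 295.] [ 420.5 -247.2] [62. 48.] 4.3
vane px [452. 294.] [ 429.  -327.1] [62. 50.] 4.3
```

View pics/end.png

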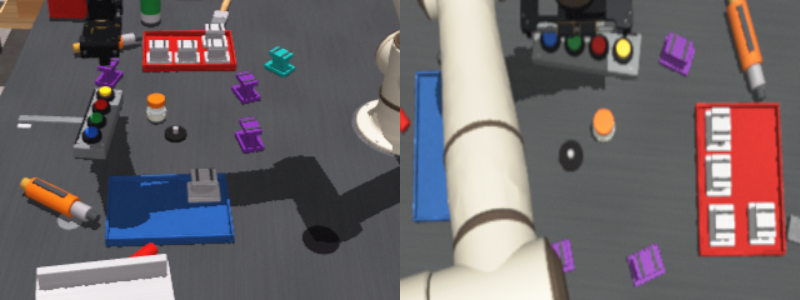

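All five vanes are in their trays, the keys are back up and nothing else has moved.

```bash
python3 -c "
from station import *
print(finish_job())"
```

```text
the job is handed in; nothing more can be done
None
```

The job is handed in at about 45 s: yellow pressed first, five vanes sorted (one of about 590 g in blue; about 190, 210, 370 and 390 g in red, the last two close enough to 420 g for either tray), then blue and green pressed, red never touched; no verdict came back.

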